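# Check a turntable lift spring on the spring tester

### The arm

A 6-joint arm with a two-finger parallel gripper is mounted at the origin on the work surface. World frame = base frame: x ahead of the robot, y to its left, z up, the work surface at z = 0. Lengths are in m, angles in rad, forces in N, time in s.
With the tool pointing down it reaches from about 0.325 to 1 m from the base axis. Payload 5.1 kg.
Tool frame: the origin (TCP) lies between the finger pads; the fingertips stand 17 mm ahead of it and the grasp point (between the pads) lies 2 mm behind it; z points along the fingers, y is the line along which they close (so a half turn about z gives the same grasp; the last joint's range is limited). The gripper opens to 85 mm and grips with 20 to 120 N. Pads are 22 mm wide; open, the fingers measure 114 mm over their backs; the gripper's body (76 mm by 85 mm) begins 54 mm behind the grasp point. The pads swing forward as they close: fully open they stand 13 mm farther back than shut.
Start: joints at [-1.236, 0.124, 1.65, -0, 1.367, -0.083], TCP at [0.264, -0.594, 0.22] pointing down, gripper open.
Joint ranges: [-2.61, 2.61], [-1.02, 2.33], [0.03, 2.71], [-1.35, 4.49], [0.32, 2.68], [-2.91, 2.91]. Speed limits (rad/s): [2.57, 2.57, 3.14, 3.14, 3.14, 3.14].

### API

Orientations are given as a 3x3 rotation matrix whose columns are the frame's x, y, z axes.
In Python, from bench import observe, read_camera, hand_in, search_frame, outline_of, mark_of gives the robot as it stands.
- The arm moves only by the tool carry_out, never from a script. Its argument "motion" is a list of rows, each a list of 7 numbers: the turn, a rotation vector about the world's x, y, z in degrees, then the shift along the world's x, y, z in cm, then the closure, from -1 (fully open) to 1 (shut), so that 0 is half open. In form: [[rx, ry, rz, tx, ty, tz, claw], ...]. A call has 1 to 10 rows; each row shifts and turns the commanded pose from where the row before left it; what a row does not reach is not made up. A row lasts 1/8 s, in which the tool goes at most 62.5 mm and 10.7 degrees, less where a joint would pass 70% of its speed; a pose out of reach is approached as far as the arm can. A call is refused whole if a number of a shift passes 6.25 or a number of a turn 10.7, either way. A call with a gripper value outside its range is refused whole. The fingers move at their own pace and stop on an object; "squeeze" is the grip in N (left out, the last holds). Time passes only in rows, so rows that do not move let the fingers close. It gives the time, the measured TCP pose, the force, the opening and the grip force at its end, in the units of the state.
- observe(): the state, without advancing time (a new reading comes with each control period).
- read_camera(name): name is "scene" or "top" or "wrist"; returns a dict with "pixels" (400x640x3 uint8, red, green, blue), "intrinsics" (3x3 intrinsics, pixels), "view" (4x4, takes a point from world to camera coordinates); the wrist camera has in their place "mount" (4x4, takes a point from camera to tool coordinates, whose origin is the TCP and whose axes are the flange's). Camera axes: x right, y down, z forward; pixel columns grow to the right and rows downward; lengths in m; the calibration is good to about 2 mm. A picture is of the moment at which its call begins: read the wrist's pose just before it. There is no depth.
- hand_in(): hands the job in; it is judged then, once.
Trained networks look in a picture, given as the dict that the camera call returned (one of the last four; its "shot" number tells which), for a name from the list of things; names that differ only in an ending like _2 or _b are one class to them, and where a whole thing is asked for, a point or a joint stands for the part that bears it (a point fixed in the world has none). Each returns a list of dicts, best first, with "confidence" (0 to 1); they miss things now and then, are a little off and sometimes report something else, mostly with a low value. They report only what shows in the picture. A call takes as long as a camera call. They do not tell look-alikes from the thing itself.
- search_frame(thing, picture): "box" ([left, top, width, height] in pixels, round what is visible of it).
- outline_of(thing, picture): "pixels" (400x640 bool, what is visible of it) and "box" ([left, top, width, height] in pixels, round what is visible of it).
- mark_of(thing, picture): "position" ([column, row] in pixels: a listed point, or the origin of a listed thing).
The state is a dict: "clock": time; "joints": joint angles; "qd": joint speeds; "tau": joint torques, N m; "ee_pos": TCP position; "eef_rot": TCP orientation; "ft_force": force on the tool from outside, world axes, zero at the start; "ft_torque": the same for the moment, N m; "gripper_width": finger opening in m; "gripper_force": force on a finger pad.
Only numpy, scipy, OpenCV 4.12 (cv2) and the standard library are available. Lean on these libraries where they do the work, as an engineer would, in place of code of your own. Each camera call takes 0.05 s, during which the arm holds its last target. There are 200 camera calls.

### The job

Check the spring on the green tester: first work it by pressing the empty round plate right down to its stop and letting it come all the way up again, then set the steel weight gently, upright, on the middle of the plate and let go. When the plate has settled, push the sliding pointer down until its tip is level with the top of the loaded plate, and leave it there with the weight standing on the plate. Do not disturb the vase, the tape roll or the tub.

Things in the scene. Friction and masses are not known exactly. Their poses are not given: they have to be found in the camera images.
- plate_top (a point): Centre of the top face of the tester's round dark steel plate (110 mm across, 10 mm thick, fine concentric rings on top), on an upright coil spring. Unloaded, the top face is 155 mm above the bench. Its axes turn with the tester: +y points from the plate to the sliding pointer; z is up.
- tester: Green cast base of the tester, fixed; origin on the bench below the plate centre. 150 mm (x) by 290 mm (y), from 90 mm on the -y side to 200 mm on the +y side; foot 30 mm high, with a drum 100 mm across and 50 mm high under the spring, and the pointer's sleeve (34 mm across, 85 mm high) at y = 150 mm.
- plate (a joint): How far the plate is pressed down, m: 0 = up, 0.070 = on its stop. The spring pushes back with about 0.5 N at first, plus 150 N/m (11 N at the stop), damped; let go, it comes up by itself. Under the weight it sinks and settles within about 1.5 s, 25 to 55 mm down, differently each time.
- pointer_tip (a point): Top edge of the tip of the aluminium pointer, a flat arm 5 mm thick reaching from an upright steel rod towards the plate, ending 7 mm outside its rim. The rod (12 mm) is 150 mm from the plate centre along the tester's +y and slides up and down in a sleeve; the tip always starts above the unloaded plate. Level means this point at the height of plate_top.
- pointer_cap (a point): Centre of the top face of the round cap (40 mm across, 10 mm thick) on top of the pointer's rod: the place to push down. It is 40 mm above the pointer's top face and is rigid with it; nothing stands above it.
- pointer (a joint): How far the pointer is down, m: 0 = top of its travel (tip 195 mm above the bench), 0.105 = bottom. About 4 N pushes it down; friction holds it wherever it is left, and it can also be drawn up by its cap with about 7 N.
- weight_center (a point): Centre, half-way up (35 mm above its underside), of the steel dead weight: a disc 66 mm across and 26 mm high with an upright round grip 28 mm across and 44 mm high on top (70 mm in all). It stands on the bench, beside the tester; 0.45 to 0.85 kg.
- weight: The same weight; origin at the centre of its underside, z up.
- vase_center (a point): Bystander: amber glass vase blank, 100 mm across, 150 mm high; point half-way up.
- tape_center (a point): Bystander: roll of brown tape lying flat, 110 mm across, 50 mm high; point half-way up.
- tub_center (a point): Bystander: white lidded plastic tub, 102 mm across, 97 mm high; point half-way up.
Things that resemble listed ones, but are neither listed nor needed, are in the scene too. There is more than one size of the weight; the job needs the smallest.

How it is judged:
By the outcome, as a careful person would: the job done as asked, in the order asked, and still so for the second after the job is handed in, with the robot touching nothing.
It also fails if it takes over 72 s, if anything falls off the work surface, if the arm or the gripper's body presses on something with over 40 N, if the wrist force passes 120 N, or if a joint passes its speed limit or range.

## Working session

There is one attempt and no reset: what is moved stays moved. The work goes in short steps, Python scripts to look and compute and a tool call to move; the robot and the scene stay as the last step left them, time stands still between calls to the robot, and variables do not carry over. Pictures are saved under pics/ and viewed, at most 10 in all, crops included, and the job is handed in when it is done.

Besides the shell and the picture viewer there is one more tool, called as name([rows], argument=value, ...), one row to a line, values as JSON. carry_out: Moves the arm, as the interface text tells. Its arguments: {"type":"object","properties":{"motion":{"type":"array"},"squeeze":{"type":"number"}},"required":["motion"]}

```bash
mkdir -p pics; cat > h.py <<'E'
import numpy as np, cv2
from bench import *
def P(pic,ee=None):
    K=np.array(pic["intrinsics"])
    if "view" in pic: V=np.array(pic["view"])
    else:
        T=np.eye(4);T[:3,:3]=ee["eef_rot"];T[:3,3]=ee["ee_pos"]
        V=np.linalg.inv(T@np.array(pic["mount"]))
    return K@V[:3]
def tri(a,pa,b,pb):
    X=cv2.triangulatePoints(a,b,np.array(pa,float).reshape(2,1),np.array(pb,float).reshape(2,1))[:,0]
    return X[:3]/X[3]
def atz(M,p,z):
    A=np.c_[M[:,0],M[:,1],-np.array([p[0],p[1],1])]
    return np.linalg.solve(A,-(M[:,2]*z+M[:,3]))[:2]
def save(pic,n): cv2.imwrite(f"pics/{n}.png",cv2.cvtColor(np.array(pic["pixels"]),cv2.COLOR_RGB2BGR))
E
python3 - <<'E'
from h import *
s=read_camera("scene");t=read_camera("top")
save(s,"s0");save(t,"t0")
print(observe()["clock"])
for n in ["plate_top","tester","pointer_tip","pointer_cap","weight_center","weight","vase_center","tape_center","tub_center"]:
    for nm,p in(("s",s),("t",t)):
        print(n,nm,[(np.round(d["position"],1).tolist(),round(d["confidence"],2)) for d in mark_of(n,p)][:5])
both=np.vstack
im=cv2.imread("pics/s0.png")
E
```

```text
0.1
plate_top s [([331.9, 187.7], 0.68)]
plate_top t [([310.7, 221.1], 0.95), ([387.6, 233.4], 0.28)]
tester s [([327.1, 231.7], 0.59)]
tester t [([312.3, 224.2], 0.57), ([290.1, 214.7], 0.46)]
pointer_tip s [([347.1, 194.8], 0.73)]
pointer_tip t [([389.4, 238.0], 0.57), ([289.1, 216.0], 0.52)]
pointer_cap s [([377.0, 191.2], 0.56)]
pointer_cap t [([261.4, 207.1], 0.83)]
weight_center s [([278.9, 176.9], 0.89), ([260.8, 202.4], 0.86), ([249.8, 220.5], 0.74)]
weight_center t [([388.2, 271.3], 0.95), ([378.4, 199.5], 0.73), ([391.4, 233.0], 0.68)]
weight s [([278.0, 190.1], 0.88), ([253.7, 232.5], 0.83), ([261.0, 209.4], 0.8)]
weight t [([390.3, 238.3], 0.89), ([374.6, 200.4], 0.85)]
vase_center s [([449.4, 253.1], 0.59)]
vase_center t [([192.5, 206.6], 0.98)]
tape_center s [([256.5, 271.5], 0.87)]
tape_center t [([344.6, 154.3], 0.9)]
tub_center s [([199.6, 218.9], 0.58), ([259.1, 270.5], 0.57)]
tub_center t [([428.0, 180.8], 0.93)]
```

View pics/s0.png

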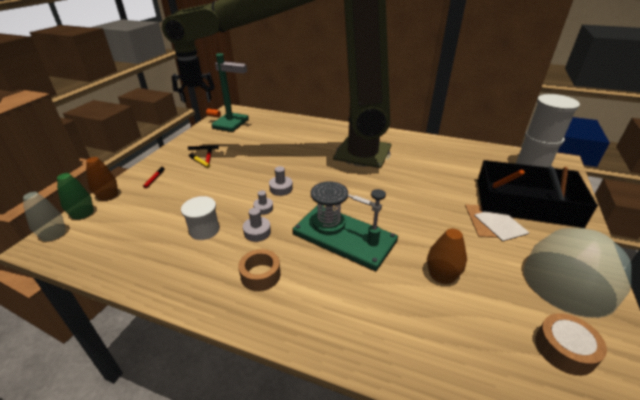

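View pics/t0.png

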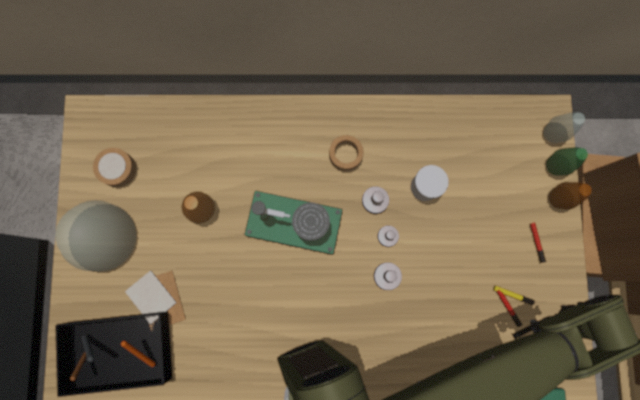

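The scene shows the tester with its plate at top-view (311,221) and its cap at (261,208). Three weights stand at (376,199), (389,236) and (388,275); the middle one is the smallest and appears at (262,203) in the scene view. Next I triangulate.

```bash
python3 - <<'E'
from h import *
s=read_camera("scene");t=read_camera("top");S,T=P(s),P(t)
for n,a,b in [("plate",(331.9,187.7),(310.7,221.1)),("cap",(377.5,191.5),(261.4,207.1)),("wc",(260.8,202.4),(390,234.5)),("w",(261,209.4),(390.3,238.3)),("vase",(449.4,253.1),(192.5,206.6)),("tape",(259,270.5),(344.6,154.3)),("tub",(199.6,218.9),(428,180.8)),("wbig1",(278.9,176.9),(388.2,271.3)),("wbig2",(255,220.5),(378.4,199.5))]:
    print(n,tri(S,a,T,b).round(3))
for n in ["weight","plate","pointer"]:
  for nm,p in(("s",s),("t",t)):
    print(n,nm,[(np.round(d["box"],0).tolist(),round(d["confidence"],2)) for d in outline_of(n,p)])
print("plate@.155",atz(T,(310.7,221.1),.155),"cap@.235",atz(T,(261.4,207.1),.235),"w@.07",atz(T,(390,235.5),.06))
o=observe();print(o["eef_rot"],o["ft_force"])
w=read_camera("wrist");print(w["mount"])
E
```

```text
plate [0.527 0.035 0.166]
cap [0.562 0.173 0.209]
wc [ 0.5   -0.219  0.028]
w [ 0.491 -0.227 -0.011]
vase [0.583 0.39  0.079]
tape [ 0.764 -0.082  0.018]
tub [ 0.668 -0.34   0.052]
wbig1 [ 0.385 -0.205  0.062]
wbig2 [ 0.609 -0.182  0.045]
weight s [([254.0, 191.0, 18.0, 24.0], 0.82), ([268.0, 167.0, 26.0, 29.0], 0.77), ([240.0, 207.0, 30.0, 35.0], 0.69)]
weight t [([379.0, 228.0, 21.0, 21.0], 0.88), ([377.0, 265.0, 24.0, 27.0], 0.84), ([361.0, 186.0, 31.0, 28.0], 0.8)]
plate s [([313.0, 182.0, 36.0, 29.0], 0.67), ([348.0, 190.0, 39.0, 42.0], 0.44), ([429.0, 228.0, 38.0, 57.0], 0.38)]
plate t [([294.0, 199.0, 36.0, 41.0], 0.8), ([256.0, 201.0, 30.0, 17.0], 0.54)]
pointer s [([347.0, 192.0, 40.0, 40.0], 0.67)]
pointer t [([253.0, 200.0, 39.0, 18.0], 0.53)]
plate@.155 [0.52873533 0.03231436] cap@.235 [0.55832822 0.16762105] w@.07 [ 0.49436369 -0.21339442]
[[ 9.13999939e-01  4.05714323e-01  7.54271352e-06]
 [ 4.05714323e-01 -9.13999938e-01  3.87830352e-05]
 [ 2.26288726e-05 -3.23875049e-05 -9.99999999e-01]] [0.29795553 0.72884885 0.32919906]
[[ 5.40301696e-04 -9.61257966e-01 -2.75649834e-01  7.15969957e-02]
 [ 9.99999583e-01  3.16567306e-04  8.56153702e-04 -5.55939528e-04]
 [-7.35722841e-04 -2.75650182e-01  9.61257736e-01 -1.54084496e-01]
 [ 0.00000000e+00  0.00000000e+00  0.00000000e+00  1.00000000e+00]]
```

carry_out([
  [0,0,-3.7,2.3,5.4,1,1],
  [0,0,-3.7,2.3,5.4,1,1],
  [0,0,-3.7,2.3,5.4,1,1],
  [0,0,-3.7,2.3,5.4,1,1],
  [0,0,-3.7,2.3,5.4,1,1],
  [0,0,-3.7,2.3,5.4,1,1],
  [0,0,-3.7,2.3,5.4,1,1],
  [0,0,-3.7,2.3,5.4,1,1],
  [0,0,-3.7,2.3,5.4,0,1],
  [0,0,-3.7,2.3,5.4,0,1],
])

```text
clock: 2.7
ee_pos: [0.4943, -0.0522, 0.301]
eef_rot: [[0.974, -0.228, 0.002], [-0.228, -0.974, -0.0], [0.002, 0.0, -1.0]]
ft_force: [0.5, -0.9, -0.5]
gripper_width: -0.0002
gripper_force: 0.0
```

```bash
cat > look.py <<'E'
from h import *
import sys
def look(n,things,sv=True):
    o=observe();w=read_camera("wrist");M=P(w,o)
    if sv: save(w,n)
    print(o["clock"],np.round(o["ee_pos"],4),"f",np.round(o["ft_force"],2),"w",o["gripper_width"])
    for th,z in things:
        for d in mark_of(th,w)[:3]:
            print(th,np.round(d["position"],1),round(d["confidence"],2),"@",z,atz(M,d["position"],z).round(4))
    return M,w
E
python3 - <<'E'
from look import *
look("w1",[("plate_top",.155),("pointer_cap",.22),("pointer_tip",.18)])
E
```

```text
2.7 [ 0.4943 -0.0522  0.301 ] f [ 0.48 -0.86 -0.49] w -0.0001711105231050103
plate_top [233.  172.6] 0.81 @ 0.155 [0.5324 0.0348]
pointer_cap [ 53.3 183.5] 0.84 @ 0.22 [0.5649 0.1645]
```

View pics/w1.png

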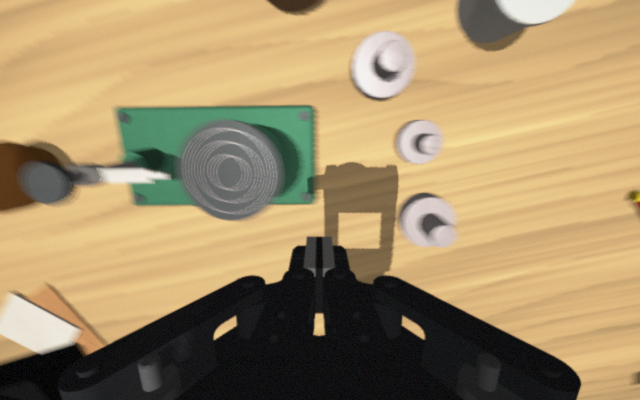

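The wrist view shows the plate centre at (232,172), the cap at (46,182) and the smallest weight at (419,142). The tester lines up with the tool axes. I'll move over the plate and go down.

carry_out([
  [0,0,0,1.8,4.3,0,1],
  [0,0,0,1.8,4.3,0,1],
  [0,0,0,0,0,-4,1],
  [0,0,0,0,0,-4,1],
  [0,0,0,0,0,-3,1],
  [0,0,0,0,0,-1,1],
  [0,0,0,0,0,-1,1],
  [0,0,0,0,0,-1,1],
  [0,0,0,0,0,-1,1],
])

```text
clock: 4.03
ee_pos: [0.5303, 0.0318, 0.1508]
eef_rot: [[0.974, -0.226, 0.002], [-0.226, -0.974, -0.0], [0.002, -0.0, -1.0]]
ft_force: [-0.3, 0.2, 1.1]
gripper_width: 0.0001
gripper_force: 0.0
```

carry_out([
  [0,0,0,0,0,-1,1],
  [0,0,0,0,0,-1,1],
  [0,0,0,0,0,-0.9,1],
  [0,0,0,0,0,-0.7,1],
  [0,0,0,0,0,-0.5,1],
  [0,0,0,0,0,-0.4,1],
  [0,0,0,0,0,0,1],
])

```text
clock: 4.9
ee_pos: [0.5301, 0.0319, 0.1057]
eef_rot: [[0.974, -0.226, 0.001], [-0.226, -0.974, -0.0], [0.001, -0.0, -1.0]]
ft_force: [-1.8, -1.0, 5.3]
gripper_width: 0.0003
gripper_force: 3.2
```

carry_out([
  [0,0,0,0,0,-0.3,1],
  [0,0,0,0,0,-0.3,1],
  [0,0,0,0,0,0,1],
])

```text
clock: 5.28
ee_pos: [0.5301, 0.0319, 0.1]
eef_rot: [[0.974, -0.226, 0.001], [-0.226, -0.974, -0.0], [0.001, -0.0, -1.0]]
ft_force: [-1.9, -0.8, 6.8]
gripper_width: -0.0004
gripper_force: 3.6
```

carry_out([
  [0,0,0,0,0,-0.3,1],
  [0,0,0,0,0,-0.3,1],
  [0,0,0,0,0,0,1],
])

```text
clock: 5.65
ee_pos: [0.5301, 0.0319, 0.0941]
eef_rot: [[0.974, -0.226, 0.001], [-0.226, -0.974, -0.0], [0.001, -0.0, -1.0]]
ft_force: [-1.8, -0.3, 8.0]
gripper_width: 0.0001
gripper_force: 4.0
```

```bash
python3 - <<'E'
from look import *
o=observe();s=read_camera("scene");print(o["ft_force"],o["ft_torque"],o["gripper_force"],o["tau"])
im=cv2.cvtColor(np.array(s["pixels"])[130:280,230:430],cv2.COLOR_RGB2BGR)
im=cv2.resize(im,None,fx=4,fy=4,interpolation=cv2.INTER_CUBIC)
cv2.imwrite("pics/s1.png",im)
E
```

```text
[-1.8173785  -0.2546183   8.01772109] [-0.07876069  0.43359558  0.01456851] 4.049512638885062 [ 1.43467714e-01 -2.80684376e+01 -3.03239214e+01  1.36094000e-01
 -7.54340496e-01 -2.20300835e-04]
```

View pics/s1.png

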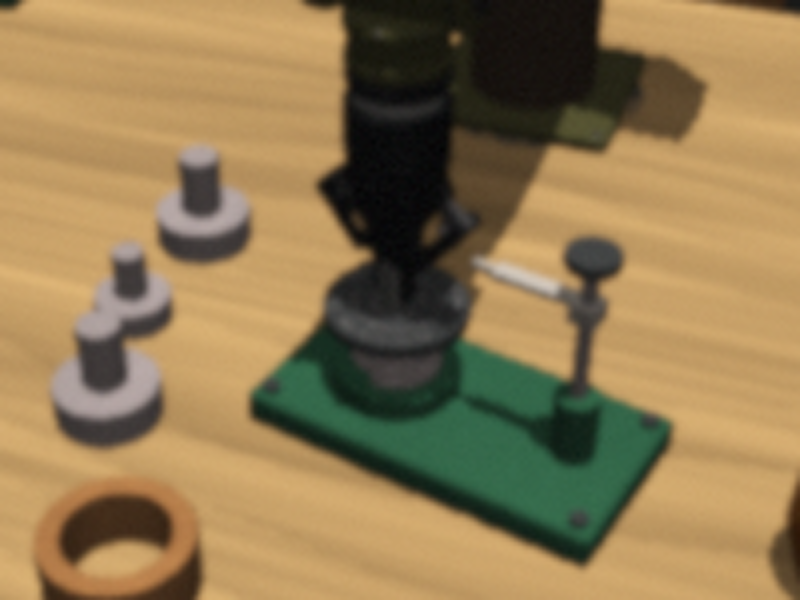

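The picture shows the fingers near the plate middle, with the plate partly down and the pointer clear at crop (480,265). The force is still below the stop's 11 N, so I keep pressing.

carry_out([
  [0,0,0,0,0,-0.3,1],
  [0,0,0,0,0,-0.3,1],
  [0,0,0,0,0,0,1],
])

```text
clock: 6.08
ee_pos: [0.5301, 0.0319, 0.0883]
eef_rot: [[0.974, -0.226, 0.001], [-0.226, -0.974, -0.0], [0.001, -0.0, -1.0]]
ft_force: [-3.6, -0.4, 8.3]
gripper_width: 0.0
gripper_force: 4.5
```

carry_out([
  [0,0,0,0,0,-0.3,1],
  [0,0,0,0,0,-0.3,1],
  [0,0,0,0,0,-0.3,1],
  [0,0,0,0,0,0,1],
])

```text
clock: 6.58
ee_pos: [0.5302, 0.0319, 0.0795]
eef_rot: [[0.974, -0.226, 0.001], [-0.226, -0.974, -0.0], [0.001, 0.0, -1.0]]
ft_force: [-4.3, -0.8, 11.1]
gripper_width: 0.0004
gripper_force: 5.1
```

carry_out([
  [0,0,0,0,0,-0.2,1],
  [0,0,0,0,0,-0.2,1],
  [0,0,0,0,0,-0.1,1],
  [0,0,0,0,0,0,1],
])

```text
clock: 7.08
ee_pos: [0.5302, 0.0319, 0.0747]
eef_rot: [[0.974, -0.226, 0.001], [-0.226, -0.974, -0.0], [0.001, 0.0, -1.0]]
ft_force: [-4.0, -0.4, 12.1]
gripper_width: -0.0002
gripper_force: 5.5
```

```bash
python3 - <<'E'
from look import *
o=observe();w=read_camera("wrist");print(o["ee_pos"],o["ft_force"],o["ft_torque"],o["gripper_force"])
im=cv2.cvtColor(np.array(w["pixels"]),cv2.COLOR_RGB2BGR);cv2.imwrite("pics/w2.png",im)
s=read_camera("scene")
print([ (d["position"],d["confidence"]) for d in mark_of("plate_top",s)])
E
```

```text
[0.53018417 0.03190245 0.07470543] [-3.95379822 -0.35694364 12.09642442] [-0.08406004  0.79242557  0.01530315] 5.517285349848322
[([328.0, 208.6], 0.89)]
```

View pics/w2.png

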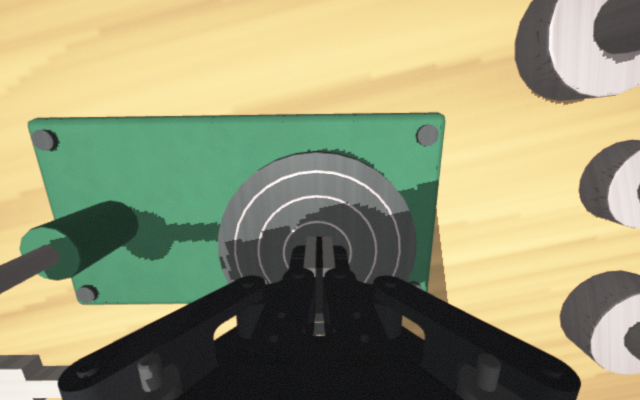

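The wrist view shows the fingertips on the plate's inner ring at (318,240). The pointer is out of the way at lower left. I press on to feel the stop.

carry_out([
  [0,0,0,0,0,-0.2,1],
  [0,0,0,0,0,-0.2,1],
  [0,0,0,0,0,0,1],
])

```text
clock: 7.6
ee_pos: [0.5303, 0.0319, 0.0738]
eef_rot: [[0.974, -0.226, -0.001], [-0.226, -0.974, -0.0], [-0.001, 0.0, -1.0]]
ft_force: [-13.8, -0.2, 28.0]
gripper_width: -0.0001
gripper_force: 13.9
```

carry_out([
  [0,0,0,0,0,0.6,1],
  [0,0,0,0,0,0.8,1],
  [0,0,0,0,0,0.8,1],
  [0,0,0,0,0,0.8,1],
  [0,0,0,0,0,1,1],
  [0,0,0,0,0,1,1],
  [0,0,0,0,0,1,1],
  [0,0,0,0,0,1,1],
  [0,0,0,0,0,1,1],
  [0,0,0,0,0,2,1],
])

```text
clock: 8.85
ee_pos: [0.5286, 0.032, 0.1687]
eef_rot: [[0.974, -0.226, -0.003], [-0.226, -0.974, 0.0], [-0.003, 0.001, -1.0]]
ft_force: [0.3, -0.6, -0.7]
gripper_width: -0.0002
gripper_force: 0.0
```

```bash
python3 - <<'E'
from look import *
o=observe();w=read_camera("wrist");print(o["ee_pos"],o["ft_force"],o["ft_torque"])
m=np.linalg.inv(np.array(w["mount"]));K=np.array(w["intrinsics"])
for z in(-.03,-.01,0,.017):
    p=K@(m@[0,0,z,1])[:3];print(z,p[:2]/p[2])
s=read_camera("scene")
t=read_camera("top")
print([(d["position"],d["confidence"]) for d in mark_of("plate_top",w)])
print([(d["position"],d["confidence"]) for d in mark_of("plate_top",s)])
print("floor of tester corners in w2 etc")
E
```

```text
[0.52855895 0.03200726 0.16872384] [ 0.33237343 -0.55014081 -0.69670124] [ 0.03910501 -0.00391665 -0.03009588]
-0.03 [321.5074418  270.40461098]
-0.01 [321.15496464 252.16375908]
0 [321.00904358 244.61227871]
0.017 [320.79597272 233.58576536]
[([316.4, 235.1], 0.91), ([532.9, 162.6], 0.66)]
[([327.5, 191.0], 0.94)]
floor of tester corners in w2 etc
```

```bash
python3 - <<'E'
from look import *
o=observe();w=read_camera("wrist")
def M(z):
    q=dict(o);q["ee_pos"]=[.5302,.0319,z];return P(w,q)
for z in(.0747,.10):
    m=M(z);a,b,c=[atz(m,p,.03) for p in((29,118),(445,113),(80,303))]
    print(z,np.linalg.norm(a-b),np.linalg.norm(a-c),a,b)
# plate rim left/right widest in w2: cols 218..416
for h in(.04,.057,.07,.085):
    m=M(.0747);a,b=atz(m,(218,240),h),atz(m,(416,240),h);print(h,np.linalg.norm(a-b))
E
```

```text
0.0747 0.2806653976096011 0.14494097078914522 [0.64527802 0.20749627] [ 0.58515455 -0.06665375]
0.1 0.3163870564253572 0.16338831752675814 [0.65108875 0.23170554] [ 0.58331307 -0.07733689]
0.04 0.1434566687511207
0.057 0.130538280823239
0.07 0.12065951358427057
0.085 0.10926093600084556
```

carry_out([
  [0,0,0,0,0,5,1],
  [0,0,0,-1,-4,3,1],
  [0,0,0,0,0,0,1],
])

```text
clock: 9.52
ee_pos: [0.5207, -0.0096, 0.2521]
eef_rot: [[0.974, -0.228, 0.005], [-0.228, -0.974, -0.001], [0.005, -0.0, -1.0]]
ft_force: [0.2, -0.3, -0.4]
gripper_width: 0.0002
gripper_force: 0.0
```

```bash
python3 - <<'E'
from look import *
M,w=look("w3",[("plate_top",.155),("pointer_cap",.22),("weight_center",.035)])
for n in ("plate","pointer_cap"):
    for d in outline_of(n,w)[:2]:
        print(n,d["box"],d["confidence"])
        px=d["pixels"].astype(np.uint8)
        c=max(cv2.findContours(px,0,2)[0],key=len);e=cv2.fitEllipse(c);print(e)
        (cx,cy)=e[0];r=e[1][1]/2
        for h in(.128,.14,.155,.17,.2,.22,.24):
            print(h,np.linalg.norm(atz(M,(cx-r,cy),h)-atz(M,(cx+r,cy),h)).round(4))
E
```

```text
9.525 [ 0.5207 -0.0096  0.2521] f [ 0.19 -0.28 -0.42] w 0.00018709065540304008
plate_top [271.4 202.9] 0.67 @ 0.155 [0.529  0.0349]
pointer_cap [ 59.1 219.6] 0.68 @ 0.22 [0.5668 0.1675]
weight_center [481.1 251.5] 0.76 @ 0.035 [ 0.3612 -0.211 ]
weight_center [476.3 160. ] 0.72 @ 0.035 [ 0.4953 -0.2149]
weight_center [436.8  69.8] 0.72 @ 0.035 [ 0.616  -0.1772]
plate [212.7, 140.7, 119.8, 117.2] 0.93
((271.1313171386719, 196.67108154296875), (113.48930358886719, 118.8394546508789), 105.29888916015625)
0.128 0.1213
0.14 0.1161
0.155 0.1095
0.17 0.103
0.2 0.0899
0.22 0.0812
0.24 0.0725
pointer_cap [34.2, 180.6, 171.2, 65.2] 0.92
((102.40575408935547, 213.8755645751953), (49.55414581298828, 165.8815155029297), 81.791259765625)
0.128 0.1722
0.14 0.1648
0.155 0.1555
0.17 0.1462
0.2 0.1277
0.22 0.1153
0.24 0.1029
```

View pics/w3.png

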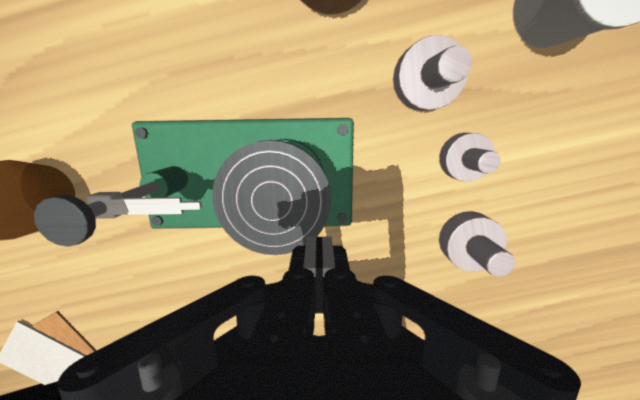

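The plate is up again at (271,203). It is 110 mm wide at z = 0.155, so that height is confirmed. The small weight is at (470,157) and the cap at (65,220). From the contact force, the shut fingertips act about 11 mm behind the TCP, so I'll feel my way down onto the weight.

carry_out([
  [0,0,0,-0.7,-5.2,0,-0.2],
  [0,0,0,-0.7,-5.2,0,-0.2],
  [0,0,0,-0.6,-5.1,0,-0.2],
  [0,0,0,-0.6,-5.0,0,-0.2],
  [0,0,0,0,0,-5,-0.2],
  [0,0,0,0,0,-3,-0.2],
  [0,0,0,0,0,0,-0.2],
])

```text
clock: 10.7
ee_pos: [0.4916, -0.2116, 0.1651]
eef_rot: [[0.974, -0.226, -0.007], [-0.226, -0.974, 0.004], [-0.008, -0.002, -1.0]]
ft_force: [0.6, 0.3, 1.2]
gripper_width: 0.0511
gripper_force: 0.0
```

```bash
python3 - <<'E'
from look import *
M,w=look("w4",[("weight_center",.035),("weight",0)])
for d in outline_of("weight",w)[:3]:
    print(d["box"],d["confidence"])
E
```

```text
10.7 [ 0.4916 -0.2116  0.1651] f [0.56 0.25 1.2 ] w 0.051104232599034266
weight_center [340.9 295.7] 0.96 @ 0.035 [ 0.3634 -0.2067]
weight_center [247.5  72.6] 0.87 @ 0.035 [ 0.6163 -0.1712]
weight_center [320.3 185.4] 0.64 @ 0.035 [ 0.497  -0.2128]
weight [337.2 272.6] 0.96 @ 0 [ 0.3732 -0.2066]
weight [321.2 177.4] 0.82 @ 0 [ 0.4979 -0.2142]
weight [261.3  75. ] 0.77 @ 0 [ 0.6176 -0.1776]
[288.2, 152.9, 60.4, 58.8] 0.79
[302.2, 244.6, 69.8, 89.8] 0.76
[207.7, 24.6, 92.6, 99.8] 0.67
```

View pics/w4.png

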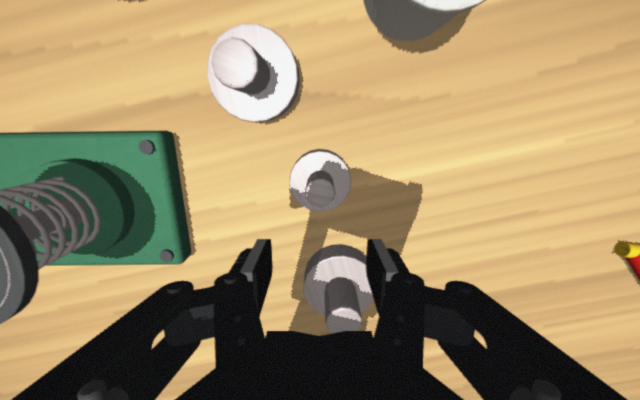

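The small weight is between and ahead of the fingers, at pixel (320,180). I correct and go down.

carry_out([
  [0,0,0,0.4,-0.2,-3,-0.2],
  [0,0,0,0,0,-3,-0.2],
  [0,0,0,0,0,-3,-0.2],
  [0,0,0,0,0,-2,-0.2],
  [0,0,0,0,0,0,-0.2],
])

```text
clock: 11.52
ee_pos: [0.4973, -0.2147, 0.0586]
eef_rot: [[0.974, -0.226, -0.002], [-0.226, -0.974, 0.001], [-0.002, -0.001, -1.0]]
ft_force: [0.2, -0.8, -0.2]
gripper_width: 0.0514
gripper_force: 0.0
```

carry_out([
  [0,0,0,0,0,-1,-0.2],
  [0,0,0,0,0,-0.5,-0.2],
  [0,0,0,0,0,-0.3,-0.2],
  [0,0,0,0,0,0,-0.2],
])

```text
clock: 12.02
ee_pos: [0.4977, -0.2151, 0.0413]
eef_rot: [[0.974, -0.226, -0.0], [-0.226, -0.974, 0.0], [-0.0, -0.0, -1.0]]
ft_force: [0.6, -0.0, 0.4]
gripper_width: 0.0515
gripper_force: 0.0
```

```bash
python3 - <<'E'
from look import *
M,w=look("w5",[("weight_center",.035)])
E
```

```text
12.025 [ 0.4977 -0.2151  0.0413] f [ 0.63 -0.03  0.35] w 0.0514812863850261
weight_center [318.6 244.4] 0.86 @ 0.035 [ 0.4953 -0.2131]
weight_center [183.1  49.9] 0.74 @ 0.035 [ 0.6166 -0.1699]
```

View pics/w5.png

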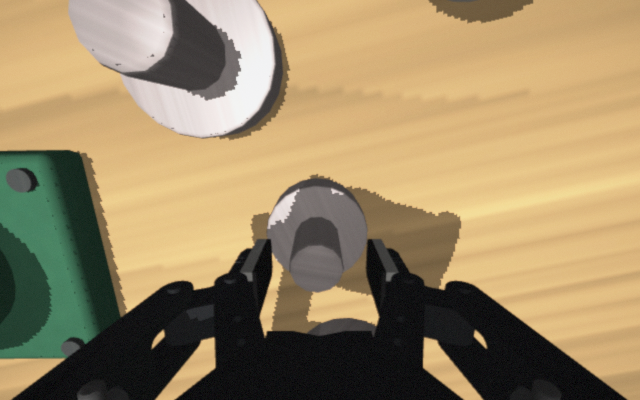

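The grip is centred between the pads at (318,265), with the fingers still above the disc. I feel down a little more.

carry_out([
  [0,0,0,0,0,-0.3,-0.2],
  [0,0,0,0,0,-0.3,-0.2],
  [0,0,0,0,0,-0.3,-0.2],
  [0,0,0,0,0,0,-0.2],
])

```text
clock: 12.62
ee_pos: [0.4974, -0.2149, 0.0318]
eef_rot: [[0.974, -0.226, -0.001], [-0.226, -0.974, 0.0], [-0.001, -0.0, -1.0]]
ft_force: [-0.0, -0.3, -0.8]
gripper_width: 0.0508
gripper_force: 0.0
```

carry_out([
  [0,0,0,-0.1,0.1,-0.3,-0.2],
  [0,0,0,0,0,-0.3,-0.2],
  [0,0,0,0,0,0,-0.2],
])

```text
clock: 13.0
ee_pos: [0.4964, -0.2139, 0.0259]
eef_rot: [[0.974, -0.226, -0.001], [-0.226, -0.974, 0.0], [-0.001, -0.0, -1.0]]
ft_force: [-0.4, -0.1, 0.5]
gripper_width: 0.0511
gripper_force: 0.0
```

carry_out([
  [0,0,0,0,0,-0.3,-0.2],
  [0,0,0,0,0,-0.3,-0.2],
  [0,0,0,0,0,0,0],
  [0,0,0,0,0,0,0.3],
  [0,0,0,0,0,0,0.6],
  [0,0,0,0,0,0,0.6],
  [0,0,0,0,0,0,0.6],
], squeeze=40)

```text
clock: 13.88
ee_pos: [0.4968, -0.2138, 0.0205]
eef_rot: [[0.974, -0.226, 0.0], [-0.226, -0.974, 0.001], [0.0, -0.001, -1.0]]
ft_force: [0.0, 2.7, 1.7]
gripper_width: 0.0275
gripper_force: 39.6
```

carry_out([
  [0,0,0,0,0,1,0.6],
  [0,0,0,0,0,3,0.6],
  [0,0,0,0,0,5,0.6],
  [0,0,0,0,0,5,0.6],
  [0,0,0,0,0,4,0.6],
  [0,0,0,0,0,1,0.6],
  [0,0,0,0,0,0,0.6],
  [0,0,0,0,0,0,0.6],
])

```text
clock: 14.88
ee_pos: [0.4951, -0.2133, 0.2068]
eef_rot: [[0.974, -0.226, -0.005], [-0.226, -0.974, 0.003], [-0.006, -0.001, -1.0]]
ft_force: [0.3, -0.4, -9.1]
gripper_width: 0.0272
gripper_force: 40.9
```

carry_out([
  [0,0,0,0.3,2,0,0.6],
  [0,0,0,0.6,4.5,0,0.6],
  [0,0,0,0.6,5,0,0.6],
  [0,0,0,0.7,5,0,0.6],
  [0,0,0,0.6,4.5,0,0.6],
  [0,0,0,0.3,2.5,0,0.6],
  [0,0,0,0.2,1.3,0,0.6],
  [0,0,0,0,0,0,0.6],
  [0,0,0,0,0,0,0.6],
])

```text
clock: 16.0
ee_pos: [0.5295, 0.0331, 0.2099]
eef_rot: [[0.974, -0.227, -0.001], [-0.227, -0.974, -0.001], [-0.001, 0.001, -1.0]]
ft_force: [0.3, -0.4, -7.7]
gripper_width: 0.0273
gripper_force: 41.5
```

```bash
python3 - <<'E'
from look import *
M,w=look("w6",[("plate_top",.155),("pointer_cap",.22),("weight",.189)])
for d in outline_of("plate",w)[:2]:
    print(d["box"],d["confidence"])
E
```

```text
16.0 [0.5295 0.0331 0.2099] f [ 0.28 -0.4  -7.7 ] w 0.027266859484386678
pointer_cap [233.9 220.7] 0.69 @ 0.22 [0.5585 0.075 ]
pointer_cap [ 69.3 244. ] 0.64 @ 0.22 [0.5661 0.168 ]
weight [510.3 248.9] 0.89 @ 0.189 [ 0.4878 -0.0893]
weight [317.2 229.6] 0.73 @ 0.189 [0.5312 0.0351]
weight [472.   69.2] 0.59 @ 0.189 [ 0.6065 -0.0729]
[248.7, 139.5, 143.3, 111.6] 0.64
```

View pics/w6.png

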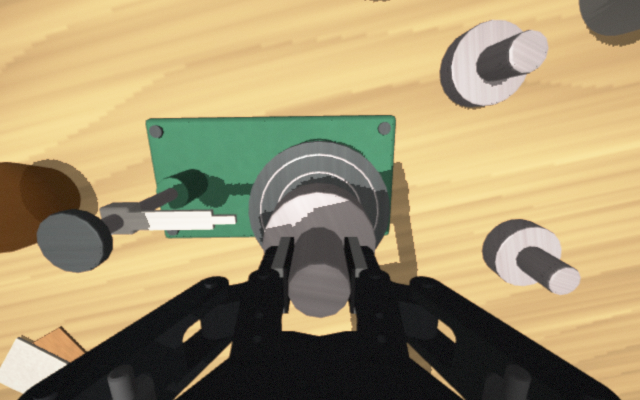

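The weight is held upright over the plate, with disc centre at about (318,230) and plate columns 249–392. I lower it slowly with the plate until the spring carries it.

carry_out([
  [0,0,0,0,0.1,-1.2,0.6],
  [0,0,0,0,0,-1,0.6],
  [0,0,0,0,0,-0.5,0.6],
  [0,0,0,0,0,-0.4,0.6],
  [0,0,0,0,0,-0.4,0.6],
  [0,0,0,0,0,-0.4,0.6],
  [0,0,0,0,0,-0.6,0.6],
  [0,0,0,0,0,-0.6,0.6],
  [0,0,0,0,0,-0.6,0.6],
  [0,0,0,0,0,-0.6,0.6],
])

```text
clock: 17.5
ee_pos: [0.5301, 0.0349, 0.1475]
eef_rot: [[0.974, -0.226, 0.001], [-0.226, -0.974, 0.0], [0.001, -0.0, -1.0]]
ft_force: [-1.7, 0.2, -2.7]
gripper_width: 0.027
gripper_force: 42.0
```

carry_out([
  [0,0,0,0,0,-0.5,0.6],
  [0,0,0,0,0,-0.4,0.6],
  [0,0,0,0,0,-0.3,0.6],
  [0,0,0,0,0,0,0.6],
  [0,0,0,0,0,0,0.6],
])

```text
clock: 18.12
ee_pos: [0.53, 0.0349, 0.1357]
eef_rot: [[0.974, -0.226, 0.001], [-0.226, -0.974, 0.0], [0.001, -0.0, -1.0]]
ft_force: [0.9, -0.0, -2.0]
gripper_width: 0.0273
gripper_force: 42.1
```

```bash
python3 - <<'E'
from bench import *
for i in range(4):
    o=observe();print(o["clock"],o["ee_pos"],o["ft_force"]);read_camera("wrist")
E
```

```text
18.125 [0.53003944 0.0349218  0.13568056] [ 0.8937821  -0.01136107 -2.02456754]
18.175 [0.53005166 0.0349231  0.13569261] [ 0.56128771  0.47484302 -2.21074339]
18.225 [0.53006773 0.03491312 0.13569249] [-0.24902625  0.4653559  -1.16131259]
18.275 [0.53002398 0.03493036 0.13566201] [ 1.06709301  0.8607454  -1.98665027]
```

carry_out([
  [0,0,0,0,0,-0.4,0.6],
  [0,0,0,0,0,-0.3,0.6],
  [0,0,0,0,0,-0.2,0.6],
  [0,0,0,0,0,0,0.6],
  [0,0,0,0,0,0,0.6],
])

```text
clock: 18.95
ee_pos: [0.53, 0.0349, 0.1266]
eef_rot: [[0.974, -0.226, 0.001], [-0.226, -0.974, 0.0], [0.001, -0.0, -1.0]]
ft_force: [2.2, 0.4, -1.1]
gripper_width: 0.0272
gripper_force: 42.2
```

```bash
python3 - <<'E'
from bench import *
import numpy as np
f=[]
for i in range(8):
    o=observe();f.append(o["ft_force"][2]);read_camera("wrist")
print(o["ee_pos"],np.mean(f),np.std(f))
E
```

```text
[0.52997955 0.03489178 0.12651071] 0.10342214328298982 0.6394568642888948
```

carry_out([
  [0,0,0,0,0,0,0.3],
  [0,0,0,0,0,0,0.15],
  [0,0,0,0,0,0,0],
  [0,0,0,0,0,0,-0.1],
  [0,0,0,0,0,0,-0.1],
  [0,0,0,0,0,2,-0.1],
  [0,0,0,0,0,4,-0.1],
  [0,0,0,0,0,5,-0.1],
  [0,0,0,0,0,5,-0.1],
  [0,0,0,0,0,0,-0.1],
])

```text
clock: 20.6
ee_pos: [0.5324, 0.0348, 0.2943]
eef_rot: [[0.974, -0.226, 0.012], [-0.226, -0.974, -0.0], [0.012, -0.002, -1.0]]
ft_force: [0.8, -0.3, 0.1]
gripper_width: 0.0471
gripper_force: 0.0
```

```bash
python3 - <<'E'
from look import *
o=observe()
M,w=look("w7",[("plate_top",.106),("pointer_cap",.22),("pointer_tip",.18),("weight_center",.141)])
s=read_camera("scene");t=read_camera("top");S,T=P(s),P(t)
for n in("pointer_tip","pointer_cap","plate_top","weight_center"):
    print(n,[(nm,d["position"],round(d["confidence"],2)) for nm,p in(("s",s),("t",t)) for d in mark_of(n,p)[:4]])
E
```

```text
20.6 [0.5324 0.0348 0.2943] f [ 0.77 -0.27  0.14] w 0.04709609045275605
plate_top [320.4 185.6] 0.7 @ 0.106 [0.5279 0.0355]
pointer_cap [156.  205.4] 0.91 @ 0.22 [0.5664 0.1699]
pointer_tip [264.8 194.1] 0.91 @ 0.18 [0.5474 0.0874]
weight_center [495.7 241.2] 0.95 @ 0.141 [ 0.4237 -0.152 ]
weight_center [460.6  78. ] 0.85 @ 0.141 [ 0.6116 -0.129 ]
weight_center [318.5 188.4] 0.81 @ 0.141 [0.5326 0.0368]
pointer_tip [('s', [349.8, 197.4], 0.6), ('t', [289.6, 215.8], 0.7)]
pointer_cap [('s', [379.1, 190.3], 0.82), ('t', [261.4, 206.2], 0.66)]
plate_top [('s', [330.8, 204.9], 0.71), ('t', [310.1, 221.6], 0.93), ('t', [309.0, 221.2], 0.69)]
weight_center [('s', [328.3, 196.1], 0.81), ('s', [278.3, 177.5], 0.72), ('s', [252.4, 219.3], 0.64), ('t', [376.1, 195.8], 0.97), ('t', [386.8, 276.0], 0.9), ('t', [307.5, 221.7], 0.71)]
```

View pics/w7.png

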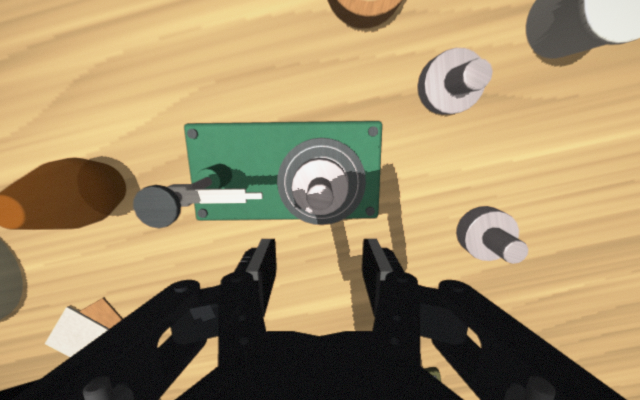

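The weight stands centred on the plate at (320,188), with the pointer tip at (262,196) and the cap at (157,206). Next I measure the plate and cap heights.

```bash
cat > ph.py <<'E'
from look import *
from scipy.optimize import brentq, least_squares
def plate_h(M,w,c0=(.5295,.0345)):
    for d in outline_of("plate",w)[:1]:
        c=max(cv2.findContours(d["pixels"].astype(np.uint8),0,2)[0],key=len)[:,0,:].astype(float)
        hull=cv2.convexHull(c.astype(np.float32))[:,0,:]
        # fit circle R=.055 at height h to the far half of the outline (free x,y,h), robust
        def proj(X): p=M@np.r_[X.T,np.ones((1,len(X)))];return (p[:2]/p[2]).T
        a=np.linspace(0,2*np.pi,360)
        from scipy.spatial import cKDTree
        def res(v):
            q=proj(np.c_[v[0]+.055*np.cos(a),v[1]+.055*np.sin(a),0*a+v[2]])
            return cKDTree(q).query(c)[0]
        r=least_squares(res,[*c0,.12],loss="soft_l1",f_scale=.7,diff_step=1e-3,x_scale=[.01,.01,.01])
        print("plate",d["box"],round(d["confidence"],2),r.x.round(4),"rms",np.sqrt(np.median(res(r.x)**2)).round(2))
E
python3 - <<'E'
from ph import *
def PP(p,R=None):
    q=observe();return 
for i in range(2):
    M,w=look("x",[("pointer_cap",.22),("pointer_tip",.18)],False); plate_h(M,w)
s=read_camera("scene");t=read_camera("top");S,T=P(s),P(t)
for k in(.15,.16,.17,.18,.19):  # scene rows of tip & cap for heights
    c=np.array([.5655,.1695]);d=(c-[.5295,.0345])/np.linalg.norm(c-[.5295,.0345]);tp=np.array([.5295,.0345])+d*.062
    f=lambda A,x,z:((A@[*x,z,1])[:2]/(A@[*x,z,1])[2]).round(1)
    print(k,"tip",f(S,tp,k),f(T,tp,k),f(M,tp,k),"cap",f(S,c,k+.04),f(T,c,k+.04),f(M,c,k+.04))
E
```

```text
21.35 [0.5297 0.0349 0.2862] f [ 0.2  -0.19  0.24] w 0.046403602153433914
pointer_cap [147.1 204.7] 0.95 @ 0.22 [0.5664 0.1713]
pointer_tip [258.3 192.1] 0.77 @ 0.18 [0.5483 0.0909]
plate [271.5, 132.8, 96.2, 94.1] 0.66 [0.5306 0.0345 0.1046] rms 0.38
21.55 [0.5297 0.0349 0.2864] f [ 0.31 -0.81  0.05] w 0.04663016982957119
pointer_cap [150.  203.5] 0.84 @ 0.22 [0.5668 0.1687]
pointer_tip [258.8 189.2] 0.64 @ 0.18 [0.5509 0.0897]
plate [272.9, 134.7, 94.8, 92.6] 0.81 [0.53   0.0346 0.1006] rms 0.42
0.15 tip [348.1 199.9] [289.4 215.6] [261.8 188.4] cap [373.8 197.8] [262.3 206.9] [168.5 195.7]
0.16 tip [348.3 197. ] [289.2 215.2] [259.9 190.7] cap [374.1 194.7] [262.  206.4] [162.8 198.6]
0.17 tip [348.4 194.1] [289.1 214.8] [257.8 193.1] cap [374.5 191.6] [261.6 205.9] [156.5 201.8]
0.18 tip [348.6 191.1] [288.9 214.3] [255.7 195.7] cap [374.8 188.5] [261.3 205.3] [149.7 205.2]
0.19 tip [348.7 188.2] [288.8 213.8] [253.3 198.4] cap [375.1 185.3] [260.9 204.8] [142.4 208.9]
```

carry_out([
  [0,0,0,0.9,3.6,0,1],
  [0,0,0,0.9,3.6,0,1],
  [0,0,0,0.9,3.6,0,1],
  [0,0,0,0.8,3.5,0,1],
  [0,0,0,0,0,-3,1],
  [0,0,0,0,0,-2,1],
  [0,0,0,0,0,0,1],
  [0,0,0,0,0,0,1],
])

```text
clock: 22.85
ee_pos: [0.5651, 0.1775, 0.2372]
eef_rot: [[0.974, -0.227, 0.001], [-0.227, -0.974, 0.0], [0.001, -0.0, -1.0]]
ft_force: [-0.3, 0.3, 0.0]
gripper_width: -0.0002
gripper_force: 0.0
```

```bash
python3 - <<'E'
from ph import *
for i in range(3):
    M,w=look("x",[("pointer_cap",.215),("pointer_tip",.175),("weight_center",.14)],False); plate_h(M,w)
for d in outline_of("pointer_cap",w)[:2]: print(d["box"],d["confidence"])
c=np.array([.565,.178])
for z in(.2,.21,.22):
  p=M@[*c,z,1];print(z,p[:2]/p[2])
E
```

```text
22.85 [0.5651 0.1775 0.2372] f [-0.32  0.32  0.01] w -0.00024526458630085127
pointer_cap [318.  227.2] 0.6 @ 0.215 [0.5679 0.1788]
pointer_tip [423.9 208.6] 0.89 @ 0.175 [0.5492 0.0959]
weight_center [631.7 255.9] 0.87 @ 0.14 [ 0.4408 -0.1073]
weight_center [477.8 203.3] 0.86 @ 0.14 [0.5292 0.0357]
weight_center [615.8  68.2] 0.77 @ 0.14 [ 0.6197 -0.0828]
plate [404.8, 137.4, 113.9, 105.3] 0.77 [0.5298 0.0314 0.0977] rms 2.55
23.1 [0.5652 0.1778 0.2374] f [-0.26  0.49  0.59] w 3.5137533833880264e-05
pointer_cap [319.5 226.5] 0.84 @ 0.215 [0.5682 0.178 ]
pointer_tip [426.6 211.4] 0.87 @ 0.175 [0.5464 0.0943]
weight_center [629.8 254.6] 0.95 @ 0.14 [ 0.4428 -0.1053]
weight_center [479.1 203.2] 0.77 @ 0.14 [0.5291 0.0347]
weight_center [613.3  69.4] 0.69 @ 0.14 [ 0.6195 -0.0808]
plate [406.6, 140.3, 112.9, 103.0] 0.64 [0.5293 0.031  0.0977] rms 2.59
23.35 [0.5648 0.1779 0.2365] f [ 0.29 -0.11 -0.76] w 9.55052953202997e-05
pointer_cap [320.  228.7] 0.9 @ 0.215 [0.5665 0.178 ]
pointer_tip [424.7 211.5] 0.81 @ 0.175 [0.5465 0.0961]
pointer_tip [459.8 191.8] 0.42 @ 0.175 [0.5565 0.0671]
weight_center [481.1 202.9] 0.86 @ 0.14 [0.5288 0.0333]
weight_center [629.3 252.4] 0.82 @ 0.14 [ 0.4454 -0.1039]
weight_center [616.2  69.6] 0.7 @ 0.14 [ 0.6183 -0.0822]
plate [406.5, 136.5, 112.5, 108.8] 0.77 [0.5294 0.0319 0.0993] rms 2.14
[292.9, 183.2, 132.0, 62.1] 0.9
0.2 [320.39322827 222.86122435]
0.21 [320.47992894 227.9556516 ]
0.22 [320.57571648 233.58401247]
```

carry_out([
  [0,0,0,0.1,0,-1.5,1],
  [0,0,0,0,0,-1,1],
  [0,0,0,0,0,-1,1],
  [0,0,0,0,0,-1,1],
  [0,0,0,0,0,-1,1],
  [0,0,0,0,0,-1,1],
  [0,0,0,0,0,-1,1],
])

```text
clock: 24.52
ee_pos: [0.5656, 0.1779, 0.1609]
eef_rot: [[0.974, -0.226, -0.0], [-0.226, -0.974, -0.0], [-0.0, 0.0, -1.0]]
ft_force: [-3.4, -0.9, 4.9]
gripper_width: 0.0001
gripper_force: 2.4
```

carry_out([
  [0,0,0,0,0,-0.8,1],
  [0,0,0,0,0,-0.6,1],
  [0,0,0,0,0,-0.5,1],
  [0,0,0,0,0,-0.3,1],
  [0,0,0,0,0,0,1],
  [0,0,0,0,0,0,1],
])

```text
clock: 25.28
ee_pos: [0.5659, 0.1779, 0.139]
eef_rot: [[0.974, -0.226, 0.001], [-0.226, -0.974, 0.0], [0.001, -0.0, -1.0]]
ft_force: [0.3, 0.0, 0.0]
gripper_width: 0.0001
gripper_force: 0.0
```

```bash
python3 - <<'E'
from ph import *
for i in range(2):
    M,w=look("x",[("pointer_tip",.108),("weight_center",.14),("plate_top",.105)],False); plate_h(M,w)
E
```

```text
25.275 [0.5659 0.1779 0.139 ] f [0.29 0.03 0.03] w 9.668105050869893e-05
pointer_tip [446.1 226.4] 0.61 @ 0.108 [0.5458 0.0925]
pointer_tip [459.3 190.9] 0.45 @ 0.108 [0.5694 0.0811]
pointer_tip [571.6 246.5] 0.24 @ 0.108 [0.5101 0.0066]
weight_center [569.9 250.9] 0.71 @ 0.14 [0.529  0.0346]
plate_top [ 75.  240.5] 0.16 @ 0.105 [0.5939 0.3535]
plate [446.5, 144.5, 165.9, 152.1] 0.91 [0.532  0.0352 0.1018] rms 4.04
25.525 [0.5658 0.1779 0.1393] f [-0.65 -0.23  0.19] w 7.458716640987966e-05
pointer_tip [446.5 227.4] 0.6 @ 0.108 [0.5447 0.0921]
weight_center [571.6 248.4] 0.56 @ 0.14 [0.5301 0.0333]
plate [444.4, 147.3, 168.7, 152.2] 0.93 [0.5321 0.0348 0.1032] rms 3.12
```

carry_out([
  [0,0,0,0,0,2,1],
  [0,0,0,0,0,4,1],
  [0,0,0,0,0,3,1],
  [0,0,0,-3,0,0,1],
  [0,0,0,-3,0,0,1],
  [0,0,0,0,0,0,1],
  [0,0,0,0,0,0,1],
])

```text
clock: 26.65
ee_pos: [0.5064, 0.178, 0.2306]
eef_rot: [[0.974, -0.226, 0.002], [-0.226, -0.974, 0.0], [0.002, -0.001, -1.0]]
ft_force: [-0.2, -0.2, 0.3]
gripper_width: -0.0001
gripper_force: 0.0
```

```bash
cat > col.py <<'E'
import sys,pickle
from ph import *
out=[]
for i in range(5):
    o=observe();w=read_camera("wrist");M=P(w,o)
    for n in("pointer_tip","plate_top","weight_center","pointer_cap"):
        for d in mark_of(n,w)[:4]: out.append((n,M,d["position"],d["confidence"]))
    if i==0: print(o["clock"],o["ee_pos"]);plate_h(M,w)
pickle.dump(out,open(sys.argv[1],"wb"))
E
python3 col.py v1.pkl
```

```text
26.65 [0.5064163  0.17801769 0.23064207]
plate [280.0, 114.9, 115.1, 48.8] 0.36 [0.5633 0.1459 0.0188] rms 11.89
```

carry_out([
  [0,0,0,0,-4,0,1],
  [0,0,0,0,-5,0,1],
  [0,0,0,0,-5,0,1],
  [0,0,0,0,-5,0,1],
  [0,0,0,0,-2,0,1],
  [0,0,0,0,0,0,1],
  [0,0,0,0,0,0,1],
])

```text
clock: 28.82
ee_pos: [0.5057, -0.0315, 0.2293]
eef_rot: [[0.974, -0.226, -0.0], [-0.226, -0.974, 0.0], [-0.0, -0.0, -1.0]]
ft_force: [-0.3, 0.7, 0.5]
gripper_width: 0.0
gripper_force: 0.0
```

```bash
python3 col.py v2.pkl; cat > sol.py <<'E'
import pickle,sys
from ph import *
D=sum([pickle.load(open(f,"rb")) for f in sys.argv[1:]],[])
G={"pointer_tip":(.543,.095,.107),"plate_top":(.53,.0345,.105),"weight_center":(.53,.0345,.14),"pointer_cap":(.566,.178,.149)}
for n,g in G.items():
    obs=[]
    for m,M,p,c in D:
        q=M@[*g,1];q=q[:2]/q[2]
        if m==n and np.linalg.norm(q-p)<25: obs.append((M,np.array(p)))
    def res(X): return np.concatenate([(M@[*X,1])[:2]/(M@[*X,1])[2]-p for M,p in obs])
    r=least_squares(res,g,loss="soft_l1",x_scale=.01)
    J=r.jac;s=np.sqrt(np.diag(np.linalg.inv(J.T@J)))*np.std(r.fun)
    print(n,len(obs),r.x.round(4),"sd",s.round(4),"rms px",np.std(r.fun).round(2))
E
python3 sol.py v1.pkl v2.pkl
```

```text
28.825 [ 0.50569899 -0.03154478  0.22930972]
plate [195.3, 128.6, 113.0, 107.5] 0.76 [0.5307 0.0349 0.1035] rms 0.46
pointer_tip 10 [0.5454 0.0913 0.1098] sd [0.0005 0.0006 0.0016] rms px 1.22Traceback (most recent call last):
  File "sol.py", line 11, in <module>
    r=least_squares(res,g,loss="soft_l1",x_scale=.01)
    return func(*args, **kwargs)
    vector_fun = VectorFunction(
        fun_wrapped,
    ...<6 lines>...
        workers=workers
    )
    self._update_fun()
    ~~~~~~~~~~~~~~~~^^
    self.f = self.fun_wrapped(xp_copy(self.x))
             ~~~~~~~~~~~~~~~~^^^^^^^^^^^^^^^^^
    return np.atleast_1d(self.fun(x))
                         ~~~~~~~~^^^
    return self.f(x, *self.args, **self.kwargs)
           ~~~~~~^^^^^^^^^^^^^^^^^^^^^^^^^^^^^^
  File "sol.py", line 10, in res
    def res(X): return np.concatenate([(M@[*X,1])[:2]/(M@[*X,1])[2]-p for M,p in obs])
                       ~~~~~~~~~~~~~~^^^^^^^^^^^^^^^^^^^^^^^^^^^^^^^^^^^^^^^^^^^^^^^^^
ValueError: need at least one array to concatenate
```

```bash
sed -i 's/    def res/    if not obs: print(n,"none"); continue\n    def res/' sol.py; python3 sol.py v1.pkl v2.pkl
python3 - <<'E'
from ph import *
for i in range(4):
    o=observe();w=read_camera("wrist");plate_h(P(w,o),w)
E
```

```text
pointer_tip 10 [0.5454 0.0913 0.1098] sd [0.0005 0.0006 0.0016] rms px 1.22
plate_top none
weight_center 10 [0.5304 0.0366 0.1422] sd [0.0007 0.0006 0.0013] rms px 1.43
pointer_cap 9 [0.5647 0.1789 0.1503] sd [0.0003 0.0006 0.0009] rms px 1.13
plate [193.8, 125.9, 113.5, 112.4] 0.62 [0.5313 0.0342 0.105 ] rms 0.48
plate [195.2, 126.4, 112.4, 111.2] 0.93 [0.5311 0.0348 0.1036] rms 0.49
plate [193.5, 126.0, 112.3, 111.3] 0.88 [0.5307 0.0347 0.1035] rms 0.5
plate [194.5, 126.6, 115.0, 111.7] 0.77 [0.5309 0.0352 0.1026] rms 0.54
```

carry_out([
  [0,0,0,0,5,0,1],
  [0,0,0,0,5,0,1],
  [0,0,0,0,5,0,1],
  [0,0,0,0,5,0,1],
  [0,0,0,3,1,0,1],
  [0,0,0,3,0,0,1],
  [0,0,0,0,0,-3,1],
  [0,0,0,0,0,-3,1],
  [0,0,0,0,0,-2,1],
  [0,0,0,0,0,0,1],
])

```text
clock: 31.78
ee_pos: [0.5645, 0.1776, 0.1473]
eef_rot: [[0.974, -0.226, -0.004], [-0.226, -0.974, -0.001], [-0.003, 0.002, -1.0]]
ft_force: [0.1, 1.0, -0.8]
gripper_width: 0.0001
gripper_force: 0.0
```

carry_out([
  [0,0,0,0,0,-0.5,1],
  [0,0,0,0,0,-0.4,1],
  [0,0,0,0,0,-0.3,1],
  [0,0,0,0,0,-0.2,1],
  [0,0,0,0,0,0,1],
  [0,0,0,0,0,0,1],
])

```text
clock: 32.52
ee_pos: [0.5661, 0.178, 0.136]
eef_rot: [[0.974, -0.226, 0.001], [-0.226, -0.974, 0.0], [0.001, -0.001, -1.0]]
ft_force: [-1.4, -0.6, 3.7]
gripper_width: 0.0003
gripper_force: 1.8
```

carry_out([
  [0,0,0,0,0,-0.1,1],
  [0,0,0,0,0,0,1],
  [0,0,0,0,0,2,1],
  [0,0,0,0,0,4,1],
  [0,0,0,0,0,4,1],
  [0,0,0,-3,0,0,1],
  [0,0,0,-3,0,0,1],
  [0,0,0,0,0,0,1],
  [0,0,0,0,0,0,1],
])

```text
clock: 33.65
ee_pos: [0.506, 0.1779, 0.2349]
eef_rot: [[0.974, -0.226, 0.001], [-0.226, -0.974, 0.0], [0.001, -0.0, -1.0]]
ft_force: [-0.6, 0.5, -0.2]
gripper_width: -0.0001
gripper_force: 0.0
```

```bash
python3 col.py v3.pkl
```

```text
33.65 [0.5060093  0.177927   0.23485094]
plate [397.4, 74.0, 117.9, 119.5] 0.63 [0.5307 0.032  0.0965] rms 2.73
```

carry_out([
  [0,0,0,0,-4,0,1],
  [0,0,0,0,-5,0,1],
  [0,0,0,0,-5,0,1],
  [0,0,0,0,-5,0,1],
  [0,0,0,0,-2,0,1],
  [0,0,0,0,0,0,1],
  [0,0,0,0,0,0,1],
])

```text
clock: 35.83
ee_pos: [0.5057, -0.0315, 0.2343]
eef_rot: [[0.974, -0.226, 0.0], [-0.226, -0.974, 0.0], [-0.0, -0.0, -1.0]]
ft_force: [-1.2, 0.9, -0.1]
gripper_width: 0.0
gripper_force: 0.0
```

```bash
python3 col.py v4.pkl; python3 sol.py v3.pkl v4.pkl
```

```text
35.825 [ 0.50571176 -0.0315259   0.2343077 ]
plate [197.8, 126.7, 108.9, 109.3] 0.7 [0.531  0.0347 0.1038] rms 0.48
pointer_tip 10 [0.5454 0.0924 0.104 ] sd [0.0009 0.0007 0.0018] rms px 1.59
plate_top none
weight_center 10 [0.5305 0.0356 0.1396] sd [0.0006 0.0006 0.0013] rms px 1.36
pointer_cap 9 [0.5648 0.1792 0.1452] sd [0.0004 0.0005 0.0007] rms px 0.96
```

```bash
python3 -c "
from bench import *
print(hand_in())"
```

```text
the job is handed in; nothing more can be done
None
```

The job is handed in: I worked the plate to its stop and back up, the weight stands upright on its middle, and the pointer tip is level with the loaded plate to within about 2 mm (both about 0.105 m by my measurements); the judge's result was not shown.

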